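# Seat a carving blank in the holding board and cam it tight

## Task

Make the limewood blank fast in the holding board, ready for carving: with the fingertips only, push it along the board until it sits home in the corner, long side along the fence and one end against the end stop. Then push the cam lever round until the cam presses the blank tight against the fence, and leave it locked. Do not pick anything up, and leave the things round the board where they are.

Things in the scene. Friction and masses are not known exactly. Their poses are not given: they have to be found in the camera images.
- board: Carver's holding board screwed to the bench, plywood, 180 (x) x 300 (y) x 12 mm thick; somewhere mid-bench, its fence towards the robot, within about 20 degrees of square. Origin: centre of its underside; x runs across it, towards the robot, y along it, to the robot's right, z up. On it: a fence along the near edge (+x), an end stop at the left end (-y), a wooden cam with a lever on the far side.
- corner (a point): Foot of the inner corner where fence and end stop meet, at (62, -125, 12) mm in the board's frame, axes as the board's; the blank belongs in it. Fence and stop are wooden strips 14 mm high (tops 26 mm above the bench): the fence's face looks to -x and runs the whole length of the board, the stop's face looks to +y and reaches 85 mm out from the fence.
- blank_center (a point): Centre of the blank: a plain limewood offcut, 60 (its x) x 110 (its y) x 22 mm, about 0.07 kg, lying loose, flat and askew on the board, towards the end away from the stop. It slides easily. Seated in the corner, long side along the fence, its centre is at (32, -70, 23) mm in the board's frame, its y axis parallel to the board's.
- blank: The same blank; origin at the centre of its underside, axes as blank_center.
- cam (a joint): Angle of the cam lever, rad. Near 0: open, lever pointing straight out to the board's -x side, away from the robot; grows as the lever swings clockwise seen from above, towards the board's +y end (lever direction in the board's frame: 180 degrees minus this). It touches a seated blank at about 1.2, then squeezes it with fast rising resistance; hard end at 1.66. Stiff (0.12 N m): stays where it is left.
- cam_pivot (a point): Upright axis of the cam, at lever height; at (-29, -70, 24.5) mm in the board's frame. The cam is an eccentric wooden disc, 48 mm across, 19 mm thick, standing on the board; open, it is about 10 mm clear of a seated blank. As the lever turns, its rim moves towards the fence and also draws the blank towards the end stop.
- lever_tip (a point): Point in the round turned wooden handle of the cam lever, 80 mm from the pivot, 20 mm short of the handle's end. The handle is about 20 mm thick, spans 14 to 35 mm above the bench and is free all round. The point's x axis points outwards along the lever, z up.
- try_square: Bystander: try square, wooden stock and steel blade, 163 x 100 x 19 mm, loose on the bench to the right of the board. Origin: centre of its underside.
- wax_block: Bystander: small pale block of wax, 40 x 56 x 20 mm, loose on the bench beyond the board's left end. Origin: centre of its underside.
- glue_pot: Bystander: empty iron glue pot, 68 mm across, 66 mm high, standing loose behind the board. Origin: centre of its underside.

How it is judged:
On the way, in this order (a step that is already met when the one before it is completed fails the run):
1. the blank sits in the corner (within 4 mm of fence and stop, in line within 3 degrees) while the cam is still open (lever below 0.6 rad) (x of blank_center in the frame of board above 0.028 m and y of blank_center in the frame of board below -0.066 m and angle between the y axis of blank_center and the y axis of board, either way round below 0.05 rad and value of joint cam below 0.6 rad), for 0.2 s.
2. the cam presses on the blank (contact force between cam and blank above 5 N and value of joint cam above 0.9 rad), for 0.2 s.
At the end, for the whole second after the job is handed in: The blank lies flat and at rest in the corner, within 2 mm of the fence, within 3 mm of the end stop and in line with the fence within 1.7 degrees; the cam lever is swung over (above 0.9 rad) and the cam presses on the blank with more than 5 N by itself (all of step 2 and x of blank_center in the frame of board between 0.03 and 0.036 m and y of blank_center in the frame of board between -0.074 and -0.067 m and z of blank_center in the frame of board below 0.026 m and angle between the y axis of blank_center and the y axis of board, either way round below 0.03 rad and linear speed of blank below 0.01 m/s); the robot touches nothing.
It fails at once if the blank is lifted off the board (more than 10 mm) or tipped (z of blank_center in the frame of board above 0.033 m or angle between blank_center's own z axis and vertical above 0.25 rad).
It fails at once if the try square is knocked aside (moved more than 15 mm) (distance of try_square from where it was at the start of the episode above 0.015 m).
It fails at once if the wax block is knocked aside (moved more than 15 mm) (distance of wax_block from where it was at the start of the episode above 0.015 m).
It fails at once if the glue pot is knocked aside (moved more than 15 mm) (distance of glue_pot from where it was at the start of the episode above 0.015 m).
It also fails if it takes over 61 s, if anything falls off the work surface, if the arm or the gripper's body presses on something with over 40 N, if the wrist force passes 120 N, or if a joint passes its speed limit or range.

## Robot

A 6-joint arm with a two-finger parallel gripper is mounted at the origin on a cart in front of the work surface, level with it; the furniture and walls round the work are solid. World frame = base frame: x ahead of the robot, y to its left, z up, the work surface at z = 0. Lengths are in m, angles in rad, forces in N, time in s.
With the tool pointing down it reaches from about 0.325 to 0.85 m from the base axis. Payload 15.5 kg.
Tool frame: the origin (TCP) lies on the centre line of the jaws, within the pads' length; the fingertips stand ahead of it and the grasp point (between the pads) lies 2 mm behind it (manip.finger_overhang is the z of the fingertips in the tool frame, in m); z points along the fingers, y is the line along which they close (so a half turn about z gives the same grasp; the last joint's range is limited). The gripper opens to 91 mm and grips with 3 to 60 N. Pads are 32 mm wide; open, the fingers measure 118 mm over their backs; the gripper's body (76 mm by 178 mm) begins 60 mm behind the grasp point.
Start: joints at [1.242, 0.494, 1.345, -0, 1.302, -0.096], TCP at [0.144, 0.608, 0.231] pointing down, gripper open.
Joint ranges: [-2.91, 2.91], [-0.82, 2.16], [0.22, 2.67], [-1.22, 4.37], [0.12, 2.79], [-3.08, 3.08]. Speed limits (rad/s): [1.89, 1.89, 2.57, 3.01, 3.01, 3.01].

## Interface

Orientations are given as a unit quaternion [w, x, y, z].
In Python, from station import read_state, camera, ticket, finder, manip gives the robot as it stands.
- The arm moves only by the tool play_rows, never from a script. Its argument "increments" is text: rows parted by semicolons, each of 6 numbers parted by spaces: the shift along the tool's x, y, z each as a share of 800 mm, from -1 to 1, then the turn, a rotation vector about the tool's x, y, z each as a share of 30 degrees, from -1 to 1. In form: dx dy dz wx wy wz; .... A call has 1 to 20 rows; each row shifts and turns the commanded pose from where the row before left it, along the tool's axes as they then stand; what a row does not reach is not made up. A row lasts 1/8 s, in which the tool goes at most 62.5 mm and 10.7 degrees, less where a joint would pass 70% of its speed; a pose out of reach is approached as far as the arm can. A call with a number of a shift or a turn outside -1 to 1 is refused whole. A call with a gripper value outside its range is refused whole. "claw" is the opening, from 0 (shut) to 1 (fully open), set as the call begins (left out, the last holds). The fingers move at their own pace and stop on an object; "newtons" is the grip in N (left out, the last holds). Time passes only in rows, so rows that do not move let the fingers close. It gives the time, the measured TCP pose, the force, the opening and the grip force at its end, in the units of the state.
- read_state(): the state, without advancing time (a new reading comes with each control period).
- camera(name): name is "scene" or "top" or "wrist"; returns a dict with "img" (384x512x3 uint8, red, green, blue), "fovy" (degrees; the focal length in pixels is half the picture's height over the tangent of half this angle, whatever the lens; pixels are square), "cx", "cy" (the principal point, pixels), "T" (4x4, takes a point from camera to world coordinates); the wrist camera has in their place "T_tool_cam" (4x4, takes a point from camera to tool coordinates, whose origin is the TCP and whose axes are the flange's). Camera axes: x right, y down, z forward; pixel columns grow to the right and rows downward; lengths in m; the calibration is good to about 2 mm. A picture is of the moment at which its call begins: read the wrist's pose just before it. There is no depth.
- ticket.sign_off(): hands the job in; it is judged then, once.
Trained networks look in a picture, given as the dict that the camera call returned (one of the last four; its "shot" number tells which), for a name from the list of things; names that differ only in an ending like _2 or _b are one class to them, and where a whole thing is asked for, a point or a joint stands for the part that bears it (a point fixed in the world has none). Each returns a list of dicts, best first, with "conf" (0 to 1); they miss things now and then, are a little off and sometimes report something else, mostly with a low value. They report only what shows in the picture. A call takes as long as a camera call.
- finder.recognise(query, picture): "uv" ([column, row] in pixels, amid what is visible of it).
The state is a dict: "time": time; "q": joint angles; "joint_vel": joint speeds; "tau": joint torques, N m; "tcp_pos": TCP position; "orientation": TCP orientation; "force": force on the tool from outside, world axes, zero at the start; "ft_torque": the same for the moment, N m; "gripper_width": opening from 0.0 (shut) to 1.0 (fully open); "finger_force": force on a finger pad.
Only numpy, scipy, OpenCV 4.12 (cv2) and the standard library are available. Lean on these libraries where they do the work, as an engineer would, in place of code of your own. Each camera call takes 0.05 s, during which the arm holds its last target. There are 200 camera calls.

## Working session

There is one attempt and no reset: what is moved stays moved. The work goes in short steps, Python scripts to look and compute and a tool call to move; the robot and the scene stay as the last step left them, time stands still between calls to the robot, and variables do not carry over. Pictures are saved under pics/ and viewed, at most 10 in all, crops included, and the job is handed in when it is done.

Besides the shell and the picture viewer there is one more tool, called as name(argument=value, ...), one argument or row to a line, values as JSON. play_rows: Moves the arm, as the interface text tells. Its arguments: {"type":"object","properties":{"increments":{"type":"string"},"claw":{"type":"number"},"newtons":{"type":"number"}},"required":["increments"]}

```bash
mkdir -p pics; ls
cat > h.py <<'E'
import numpy as np, cv2
from station import read_state, camera, ticket, finder, manip
def ray(c,uv):
    f=c['img'].shape[0]/2/np.tan(np.radians(c['fovy'])/2)
    d=np.array([(uv[0]-c['cx'])/f,(uv[1]-c['cy'])/f,1.]); T=np.array(c['T'])
    return T[:3,3],T[:3,:3]@d
def at(c,uv,z):
    o,d=ray(c,uv); return (o+d*(z-o[2])/d[2])[:2]
def proj(c,P):
    f=c['img'].shape[0]/2/np.tan(np.radians(c['fovy'])/2); T=np.array(c['T'])
    p=T[:3,:3].T@(np.array(P)-T[:3,3]); return np.array([c['cx']+f*p[0]/p[2],c['cy']+f*p[1]/p[2]])
def save(c,n,s=1.5):
    cv2.imwrite('pics/'+n,cv2.resize(c['img'][:,:,::-1],None,fx=s,fy=s))
E
python3 - <<'E'
from h import *
s=read_state(); print(s['time'],s['tcp_pos'],s['orientation'],manip.finger_overhang,s['gripper_width'])
c=camera('top'); save(c,'top1.png'); save(camera('scene'),'scene1.png')
print(np.array(c['T']).round(3),c['fovy'])
for n,z in [('board',.012),('blank_center',.034),('cam_pivot',.035),('lever_tip',.035),('try_square',.015),('wax_block',.02),('glue_pot',.066)]:
    for r in finder.recognise(n,c)[:2]: print(n,r['conf'],np.round(r['uv'],1),at(c,r['uv'],z).round(4))
E
```

```text
pics
0.0 [0.1440459  0.60781091 0.23035637] [-1.41261182e-04  1.16115632e-01  9.93235522e-01 -5.80489739e-04] 0.017 1.0012136947925268
[[ 0.018 -0.998  0.06   0.525]
 [-1.    -0.019 -0.011 -0.035]
 [ 0.012 -0.06  -0.998  1.185]
 [ 0.     0.     0.     1.   ]] 50.43442476638963
board 0.97 [240.  201.7] [ 0.555  -0.0249]
blank_center 0.76 [263.3 202.9] [ 0.5523 -0.0909]
cam_pivot 0.66 [239.  205.1] [ 0.5448 -0.0224]
lever_tip 0.83 [229.1 182.5] [0.6081 0.0068]
try_square 0.98 [356.9 258.1] [ 0.4001 -0.3616]
try_square 0.38 [240.6 200.1] [ 0.5595 -0.0265]
wax_block 0.84 [144.7 184.4] [0.5991 0.248 ]
glue_pot 0.82 [233.4 118.9] [ 0.783  -0.0025]
glue_pot 0.29 [241.7 203.1] [ 0.5498 -0.03  ]
```

View pics/top1.png

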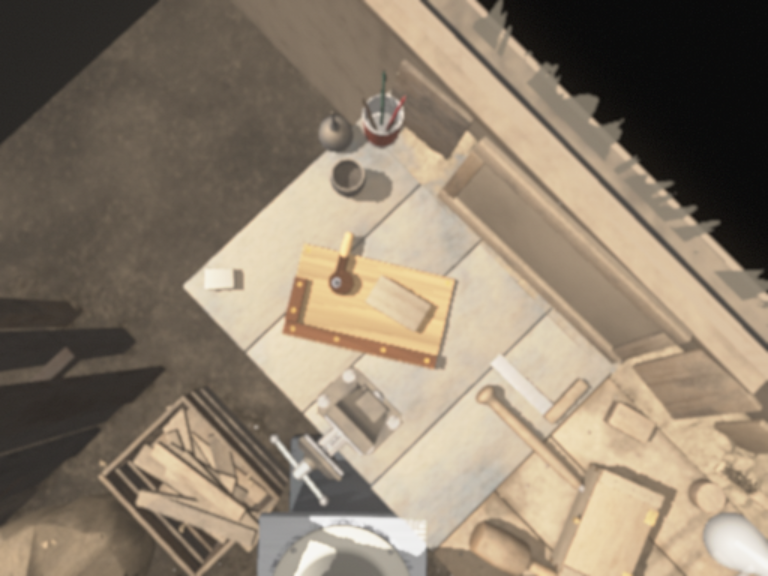

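The top view shows the board at about (285–455, 245–367), with the cam and lever at (340–350, 235–285). The blank lies askew at (400,303), the vise is in front of the board at (360,410), and the bystanders are clear. I'll fit the board roughly and set up a wrist view.

Run:
```python
from h import *
c=camera('top')
for p in [(301,245),(457,279),(437,367),(284,333)]: print(at(c,np.array(p)/1.5,.012 if p[1]<300 else .026).round(4))
w=camera('wrist'); print(np.array(w['T_tool_cam']).round(3),w['fovy'],w['cx'],w['cy'])
R=cv2.Rodrigues(np.zeros(3))[0]
s=read_state(); from scipy.spatial.transform import Rotation as Ro
q=s['orientation']; M=Ro.from_quat([q[1],q[2],q[3],q[0]]).as_matrix(); print(M.round(3))
print('to', (M.T@(np.array([.55,-.03,.36])-s['tcp_pos'])).round(4))
```

```text
[0.6637 0.0909]
[ 0.6038 -0.2107]
[ 0.4359 -0.1725]
[0.4946 0.1172]
[[-0.    -0.965 -0.261  0.074]
 [ 1.     0.    -0.001  0.001]
 [ 0.001 -0.261  0.965 -0.154]
 [ 0.     0.     0.     1.   ]] 71.20836252180175 256.9531264364743 191.0558260081382
[[-0.973  0.231 -0.   ]
 [ 0.231  0.973 -0.   ]
 [ 0.    -0.    -1.   ]]
to [-0.5421 -0.5273 -0.1291]
```

View pics/scene1.png

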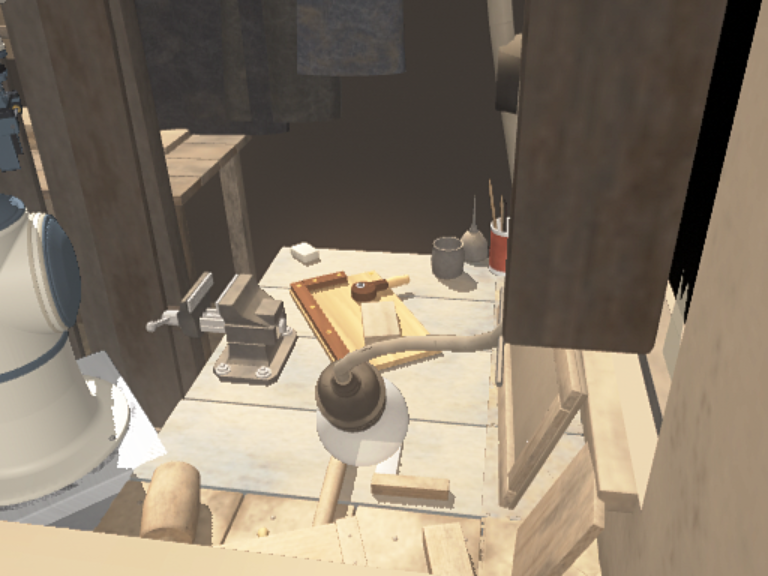

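The scene view shows the vise in front of the board at (255,320). A hanging lamp shows in front of the camera at (350,390), so I'll check where it is in space before moving.

Run:
```python
from h import *
t=camera('top'); c=camera('scene')
print(np.array(c['T']).round(3))
o,d=ray(c,np.array([350,390])/1.5); d/=np.linalg.norm(d)
for k in np.arange(.2,1.6,.15): P=o+k*d; print(k.round(2),P.round(2),(proj(t,P)*1.5).round())
o,d=ray(c,np.array([265,285])/1.5)
o2,d2=ray(t,np.array([365,398])/1.5)
A=np.stack([d,-d2],1); k=np.linalg.lstsq(A,o2-o,rcond=None)[0]; print('vise top',o+k[0]*d,o2+k[1]*d2)
```

```text
[[ 0.811 -0.315  0.493 -0.005]
 [-0.585 -0.405  0.703 -0.933]
 [-0.022 -0.859 -0.512  0.685]
 [ 0.     0.     0.     1.   ]]
0.2 [ 0.07 -0.8   0.56] [1128.  789.]
0.35 [ 0.13 -0.7   0.47] [937. 671.]
0.5 [ 0.19 -0.6   0.37] [791. 582.]
0.65 [ 0.25 -0.5   0.28] [677. 511.]
0.8 [ 0.31 -0.39  0.19] [585. 455.]
0.95 [ 0.37 -0.29  0.09] [509. 408.]
1.1 [ 0.43 -0.19 -0.  ] [446. 369.]
1.25 [ 0.49 -0.09 -0.1 ] [392. 336.]
1.4 [ 0.55  0.01 -0.19] [346. 307.]
1.55 [ 0.61  0.11 -0.28] [305. 282.]
vise top [ 0.37965041 -0.03255941  0.1345902 ] [ 0.38951719 -0.03754451  0.13333515]
```

play_rows(
  increments="-0.0352 -0.0383 0.002 0 0 0; -0.0352 -0.0383 0.002 0 0 0; -0.0352 -0.0383 0.002 0 0 0; -0.0352 -0.0383 0.002 0 0 0; -0.0352 -0.0383 0.002 0 0 0; -0.0352 -0.0383 0.002 0 0 0; -0.0352 -0.0383 0.002 0 0 0; -0.0352 -0.0383 0.002 0 0 0; -0.0352 -0.0383 0.002 0 0 0; -0.0352 -0.0383 0.002 0 0 0; -0.0352 -0.0383 0.002 0 0 0; -0.0352 -0.0383 0.002 0 0 0; -0.0352 -0.0383 0.002 0 0 0; -0.0352 -0.0383 0.002 0 0 0; -0.0352 -0.0383 0.002 0 0 0; -0.0352 -0.0383 0.002 0 0 0; -0.0352 -0.0383 0.002 0 0 0; -0.0352 -0.0383 0.002 0 0 0; 0 0 0 0 0 0; 0 0 0 0 0 0",
  claw=0,
)

```text
time: 3.15
tcp_pos: [0.5098, -0.0452, 0.202]
orientation: [-0.0, 0.116, 0.993, 0.0]
force: [0.0, 0.3, -0.7]
gripper_width: 0.006
finger_force: 0.0
```

```bash
cat >> h.py <<'E'
from scipy.spatial.transform import Rotation as Ro
def tool():
    s=read_state(); q=s['orientation']; T=np.eye(4)
    T[:3,:3]=Ro.from_quat([q[1],q[2],q[3],q[0]]).as_matrix(); T[:3,3]=s['tcp_pos']; return T
def wrist():
    T=tool(); w=camera('wrist'); w['T']=T@np.array(w['T_tool_cam']); return w
E
python3 - <<'E'
from h import *
import pickle
print(read_state()['time'])
w=wrist(); save(w,'w1.png'); pickle.dump(w,open('w1.pkl','wb'))
for n,z in [('board',.012),('corner',.012),('blank_center',.034),('cam_pivot',.035),('lever_tip',.035)]:
    for r in finder.recognise(n,w)[:1]: print(n,r['conf'],np.round(np.array(r['uv'])*1.5,1),at(w,r['uv'],z).round(4))
E
```

```text
3.15
board 0.83 [427.4 264.8] [ 0.5177 -0.0088]
corner 0.97 [424.6 265.2] [ 0.5176 -0.0112]
blank_center 0.89 [315.5 310.2] [ 0.5291 -0.1097]
cam_pivot 0.86 [430.8 267.2] [ 0.515  -0.0077]
lever_tip 0.9 [465.9 326.7] [0.5725 0.0108]
```

View pics/w1.png

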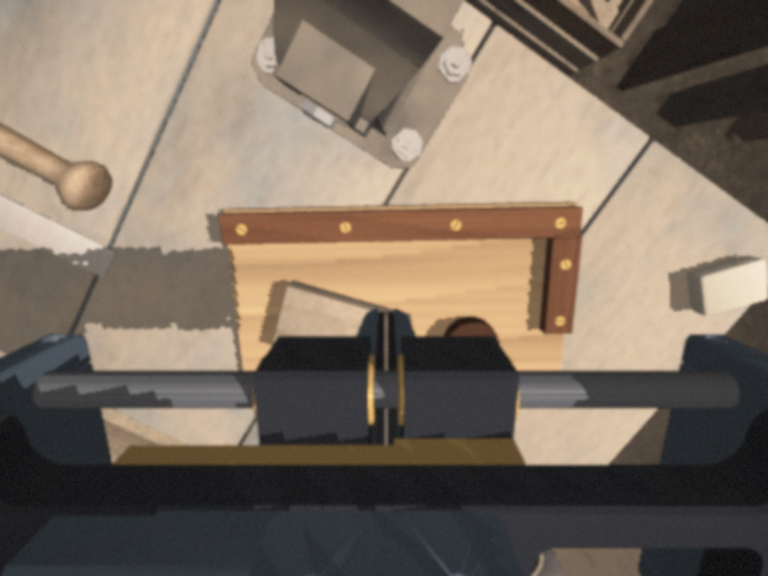

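The wrist view shows the fence along the top from (222,243) to (549,237), with the inner corner at (549,237). The stop ends at (545–574,332). The gripper hides the far half.

Run:
```python
from h import *
import pickle
w=pickle.load(open('w1.pkl','rb'))
pts={(222,243):(62,150),(549,237):(62,-125),(545,332):(-23,-125),(574,330):(-23,-150),(580,207):(90,-150),(220,213):(90,150)}
A=[];B=[]
for p,b in pts.items():
    x=at(w,np.array(p)/1.5,.026); A.append(b); B.append(x); print(p,b,x.round(4))
A=np.array(A[:4])/1000;B=np.array(B[:4])
ca,cb=A.mean(0),B.mean(0); H=(A-ca).T@(B-cb); U,S,V=np.linalg.svd(H); R=V.T@np.diag([1,np.linalg.det(V.T@U.T)])@U.T
t=cb-R@ca; print(np.degrees(np.arctan2(R[1,0],R[0,0])),t, ((A@R.T+t-B)*1000).round(1))
T=tool(); print('move',(T[:3,:3].T@np.array([-.13,0.01,0.0])).round(4), np.degrees(np.arctan2(T[1,0],T[0,0])))
```

```text
(222, 243) (62, 150) [ 0.4574 -0.1707]
(549, 237) (62, -125) [0.5148 0.0925]
(545, 332) (-23, -125) [0.5972 0.0784]
(574, 330) (-23, -150) [0.6011 0.1033]
(580, 207) (90, -150) [0.4964 0.1199]
(220, 213) (90, 150) [ 0.4338 -0.1641]
168.06870420812007 [ 0.54876967 -0.0393351 ] [[-0.3 -2.6]
 [-0.8  3.3]
 [-0.  -0.2]
 [ 1.1 -0.6]]
move [ 0.1288 -0.0201 -0.    ] 166.71342535434778
```

play_rows(
  increments="0.04 0 -0.008 0 0 0; 0.04 0 -0.008 0 0 0; 0.04 0 -0.008 0 0 0; 0.04 0 -0.008 0 0 0; 0 0 0 0 0 0",
)

```text
time: 4.08
tcp_pos: [0.3839, -0.0152, 0.2281]
orientation: [0.0, 0.116, 0.993, -0.0]
force: [0.1, 0.1, 0.4]
gripper_width: 0.006
finger_force: 0.0
```

Run:
```python
from h import *
import pickle
print(read_state()['time'])
w=wrist(); save(w,'w2.png'); pickle.dump(w,open('w2.pkl','wb'))
for n,z in [('blank_center',.034),('cam_pivot',.035),('lever_tip',.035),('glue_pot',.066),('wax_block',.02)]:
    for r in finder.recognise(n,w)[:1]: print(n,r['conf'],np.round(np.array(r['uv'])*1.5,1),at(w,r['uv'],z).round(4))
```

```text
4.075
cam_pivot 0.62 [517.2 360.2] [0.5016 0.0848]
glue_pot 0.69 [523.3 359.5] [0.4853 0.0827]
```

View pics/w2.png

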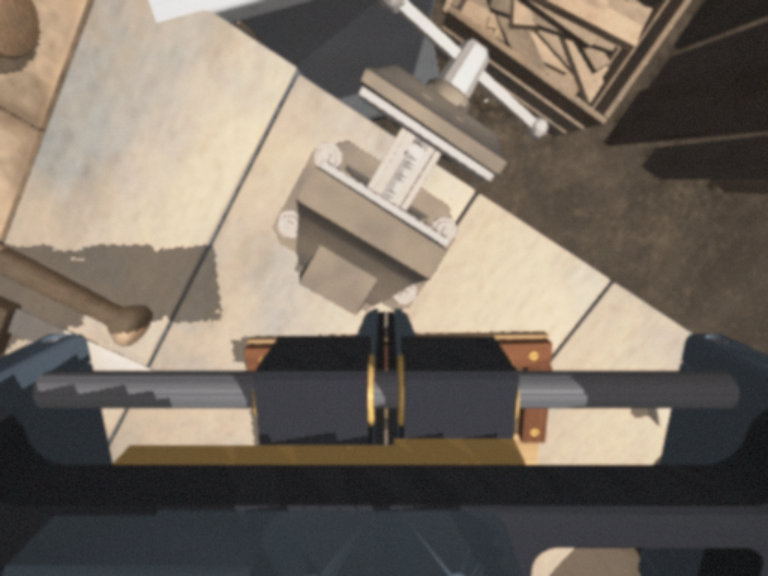

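The wrist view shows mostly the vise, so that move went the wrong way. The camera sees the robot's side of the fingers, so I'll move forward to see the blank and the lever.

play_rows(
  increments="-0.055 0.0065 0.005 0 0 0; -0.055 0.0065 0.005 0 0 0; -0.055 0.0065 0.005 0 0 0; -0.055 0.0065 0.005 0 0 0; -0.055 0.0065 0.005 0 0 0; -0.055 0.0065 0 0 0 0; 0 0 0 0 0 0; 0 0 0 0 0 0",
)

```text
time: 5.38
tcp_pos: [0.6492, -0.0464, 0.2069]
orientation: [-0.001, 0.116, 0.993, 0.0]
force: [0.4, 0.4, -0.0]
gripper_width: 0.006
finger_force: 0.0
```

Run:
```python
from h import *
import pickle
print(read_state()['time'])
w=wrist(); save(w,'w3.png'); pickle.dump(w,open('w3.pkl','wb'))
for n,z in [('blank_center',.034),('cam_pivot',.035),('lever_tip',.035),('glue_pot',.066),('wax_block',.02)]:
    for r in finder.recognise(n,w)[:1]: print(n,r['conf'],np.round(np.array(r['uv'])*1.5,1),at(w,r['uv'],z).round(4))
```

```text
5.375
blank_center 0.64 [295.5 167.9] [ 0.5538 -0.0951]
cam_pivot 0.71 [389.8 122.8] [ 0.539  -0.0161]
lever_tip 0.64 [444.6 203.7] [0.6075 0.0125]
wax_block 0.73 [719.4 122.6] [0.5971 0.2378]
```

View pics/w3.png

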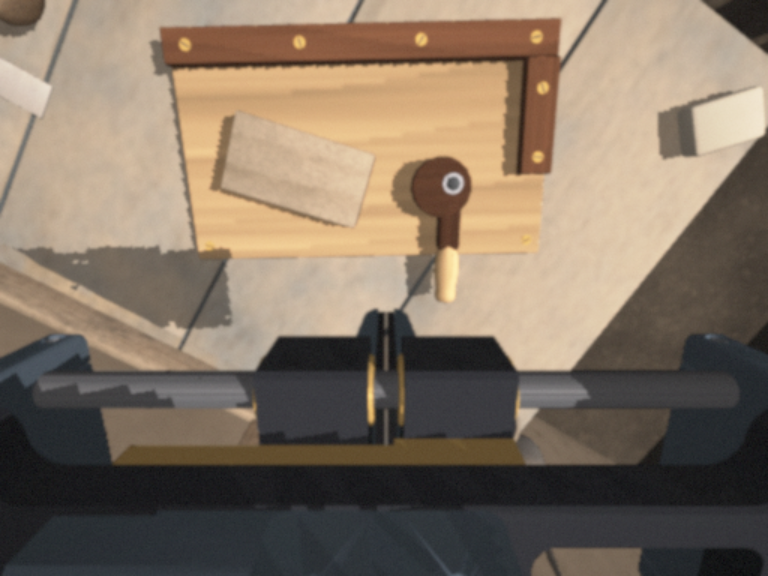

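This view shows everything. The blank's top corners are at (238,113), (375,155), (352,227) and (222,187). The cam pivot is at (453,183), the lever end at (446,300), and the inner corner at (525,57). Next I'll fit the poses.

```bash
cat >> h.py <<'E'
def fit(A,B):
    A=np.array(A);B=np.array(B);ca,cb=A.mean(0),B.mean(0); U,S,V=np.linalg.svd((A-ca).T@(B-cb)); R=V.T@np.diag([1,np.linalg.det(V.T@U.T)])@U.T
    return R,cb-R@ca,((A-ca)@R.T+cb-B)*1000
E
python3 - <<'E'
from h import *
import pickle
w=pickle.load(open('w3.pkl','rb'))
P=lambda p,z:at(w,np.array(p)/1.5,z)
L=[((170,68),(62,150),.026),((525,57),(62,-125),.026),((519,173),(-23,-125),.026),((550,174),(-23,-150),.026),((198,258),(-90,150),.012),((540,251),(-90,-150),.012),((162,28),(90,150),.026),((560,20),(90,-150),.026),((453,183),(-29,-70),.036)]
A=[np.array(l[1])/1000 for l in L];B=[P(l[0],l[2]) for l in L]
R,t,e=fit(A,B); print('board',np.degrees(np.arctan2(R[1,0],R[0,0])),t.round(4)); print(e.round(1))
C=np.array([P(p,.034) for p in [(238,113),(375,155),(352,227),(222,187)]])
Cb=(C-t)@R; print('blank corners board mm',(Cb*1000).round(1),'c',(Cb.mean(0)*1000).round(1))
d=Cb[0]-Cb[1]+Cb[3]-Cb[2]; print('blank yaxis ang from board y deg',np.degrees(np.arctan2(-d[0],d[1])),np.linalg.norm(Cb[0]-Cb[1]),np.linalg.norm(Cb[1]-Cb[2]))
for n,p in [('pivot',(453,183)),('leverend',(446,300))]: print(n,((P(p,.03)-t)@R*1000).round(1))
T=tool(); print('tcp board',((T[:2,3]-t)@R*1000).round(1))
print('pot board',((np.array([.783,-.0025])-t)@R*1000).round(1))
E
```

```text
board 167.89339502741558 [ 0.5516 -0.0399]
[[-2.7 -5.6]
 [ 0.7  2.5]
 [ 2.   1.3]
 [ 0.7  1.6]
 [ 2.7 -0.2]
 [ 2.3 -1. ]
 [-3.7 -3.7]
 [-3.2  4.4]
 [ 1.4  0.6]]
blank corners board mm [[ 26.8  93.8]
 [ -5.5  -8.6]
 [-60.6  11.5]
 [-26.9 112.8]] c [-16.6  52.4]
blank yaxis ang from board y deg -17.952849197614153 0.10743163324734727 0.05861246697440637
pivot [-27.9 -70. ]
leverend [-125.2  -66.2]
tcp board [-96.9 -14.1]
pot board [-218.4  -85.1]
```

play_rows(
  increments="0 -0.031 0.02 0 0 -0.047; 0 -0.031 0.03 0 0 0; 0 -0.031 0.04 0 0 0; 0 0 0.044 0 0 0; 0 0 0.04 0 0 0; 0 0 0.03 0 0 0; 0 0 0.01 0 0 0; 0 0 0 0 0 0; 0 0 0 0 0 0",
  claw=0.6,
)

```text
time: 6.8
tcp_pos: [0.6343, -0.1193, 0.0377]
orientation: [0.001, 0.104, 0.995, -0.0]
force: [-0.5, 0.5, 0.3]
gripper_width: 0.601
finger_force: 0.0
```

```bash
cat >> h.py <<'E'
TH=np.radians(168.1); RB=np.array([[np.cos(TH),-np.sin(TH)],[np.sin(TH),np.cos(TH)]]); TB=np.array([.551,-.0395])
def b(p): return ((np.array(p)[:2]-TB)@RB*1000).round(1)
E
python3 - <<'E'
from h import *
T=tool(); s=read_state(); print(b(T[:2,3]),T[2,3],np.degrees(np.arctan2(T[1,0],T[0,0])),s['force'],s['gripper_width'])
E
```

```text
[-98.   60.9] 0.0376594457814882 168.0724190624164 [-0.47536473  0.490369    0.34999252] 0.6014921822070095
```

play_rows(
  increments="0.01 0 0 0 0 0; 0.01 0 0 0 0 0; 0.0065 0 0 0 0 0; 0.0065 0 0 0 0 0; 0.0065 0 0 0 0 0; 0.0065 0 0 0 0 0; 0.0065 0 0 0 0 0; 0.0065 0 0 0 0 0; 0.0065 0 0 0 0 0; 0.0065 0 0 0 0 0; 0.0065 0 0 0 0 0; 0.0065 0 0 0 0 0; 0.0065 0 0 0 0 0; 0.004 0 0 0 0 0; 0 0 0 0 0 0",
)

```text
time: 8.68
tcp_pos: [0.5588, -0.1033, 0.0366]
orientation: [-0.0, 0.104, 0.995, 0.0]
force: [-0.4, -0.1, 0.4]
gripper_width: 0.604
finger_force: 0.0
```

Run:
```python
from h import *
T=tool(); s=read_state(); print(b(T[:2,3]),T[2,3],s['force'])
w=camera('top'); save(w,'t2.png'); 
import cv2
cv2.imwrite('pics/t2c.png',cv2.resize(w['img'][140:270,170:330,::-1],None,fx=4,fy=4,interpolation=cv2.INTER_CUBIC))
```

```text
[-20.8  60.8] 0.03655078590283129 [-0.38727501 -0.05684672  0.38162161]
```

View pics/t2c.png

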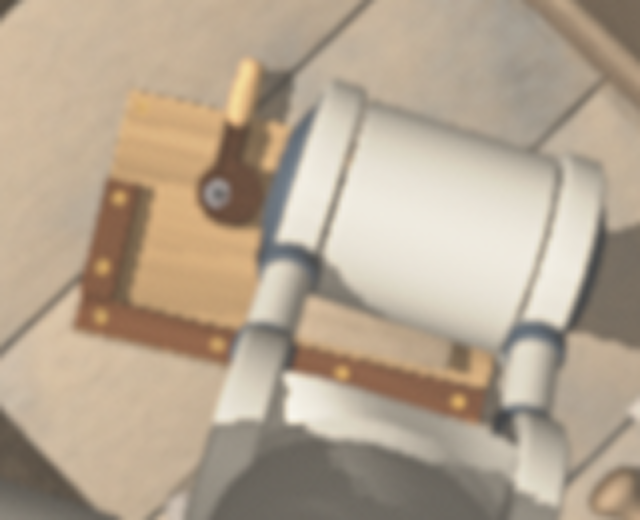

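The crop shows the blank's pale top between the gripper and the fence, with its right end at about (450,350). I'll ease it on to the fence in small steps and watch the force.

play_rows(
  increments="0.002 0 0 0 0 0; 0.002 0 0 0 0 0; 0.002 0 0 0 0 0; 0 0 0 0 0 0",
)

```text
time: 9.22
tcp_pos: [0.5541, -0.1023, 0.0365]
orientation: [-0.0, 0.104, 0.995, 0.0]
force: [0.2, -0.2, -0.2]
gripper_width: 0.601
finger_force: 0.0
```

play_rows(
  increments="0.0015 0 0 0 0 0; 0.0015 0 0 0 0 0; 0 0 0 0 0 0",
)

```text
time: 9.6
tcp_pos: [0.553, -0.1022, 0.0369]
orientation: [0.001, 0.104, 0.995, -0.0]
force: [3.8, -1.5, 0.3]
gripper_width: 0.603
finger_force: 2.6
```

Run:
```python
from h import *
import pickle
T=tool(); s=read_state(); print(b(T[:2,3]),T[2,3],s['force'])
w=wrist(); save(w,'w4.png'); pickle.dump(w,open('w4.pkl','wb'))
```

```text
[-14.9  61. ] 0.0368777245536218 [ 3.79717147 -1.46133938  0.29053321]
```

View pics/w4.png

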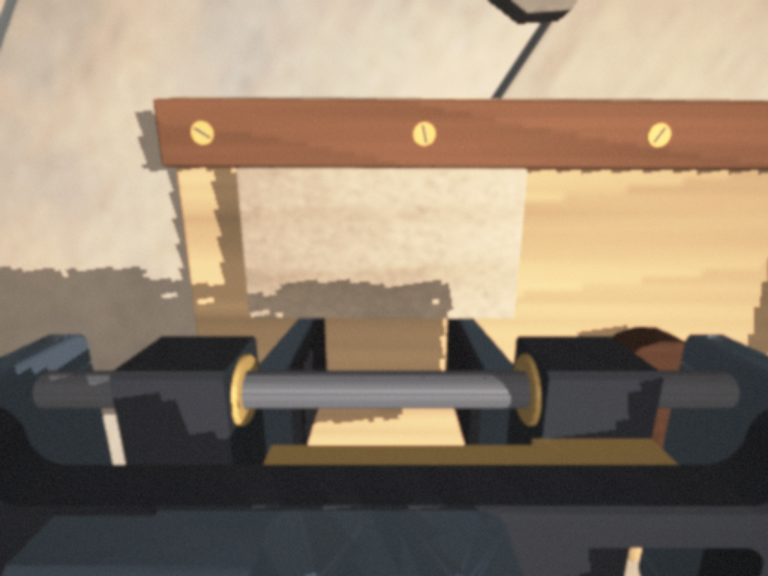

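The blank lies flush along the fence, with its ends at columns 241 and 525, so its board y runs from about 7 to 116. Next I'll retreat, close the fingers and go to the +y end.

play_rows(
  increments="-0.012 0 0 0 0 0; -0.004 0 -0.03 0 0 0; 0 0 -0.04 0 0 0; 0.02 -0.03 -0.005 0 0 0; 0.03 -0.035 0 0 0 0; 0.03 -0.034 0 0 0 0; 0.002 0 0.02 0 0 0; 0 0 0.03 0 0 0; 0 0 0.02 0 0 0; 0 0 0.006 0 0 0; 0 0 0 0 0 0; 0 0 0 0 0 0",
  claw=0,
)

```text
time: 11.15
tcp_pos: [0.4843, -0.1685, 0.0363]
orientation: [0.0, 0.104, 0.995, -0.0]
force: [0.1, 0.3, 0.2]
gripper_width: 0.006
finger_force: 0.0
```

Run:
```python
from h import *
T=tool(); s=read_state(); print(b(T[:2,3]),T[2,3],s['force'],s['gripper_width'])
```

```text
[ 38.7 140. ] 0.036273500993427174 [0.0533863  0.33641537 0.24364071] 0.005978050282963847
```

play_rows(
  increments="0 0.0085 0 0 0 0; 0 0.0085 0 0 0 0; 0 0.0085 0 0 0 0; 0 0.0085 0 0 0 0; 0 0.0085 0 0 0 0; 0 0.0085 0 0 0 0; 0 0.0085 0 0 0 0; 0 0.0085 0 0 0 0; 0 0.0085 0 0 0 0; 0 0.0085 0 0 0 0; 0 0.0085 0 0 0 0; 0 0.0085 0 0 0 0; 0 0.0085 0 0 0 0; 0 0.0085 0 0 0 0; 0 0.0085 0 0 0 0; 0 0.0085 0 0 0 0; 0 0.0085 0 0 0 0; 0 0.0085 0 0 0 0; 0 0.005 0 0 0 0; 0 0 0 0 0 0",
)

```text
time: 13.65
tcp_pos: [0.51, -0.0445, 0.0357]
orientation: [-0.0, 0.104, 0.995, 0.0]
force: [1.4, -0.0, 0.4]
gripper_width: 0.005
finger_force: 0.0
```

Run:
```python
from h import *
T=tool(); s=read_state(); print(b(T[:2,3]),T[2,3],s['force'],s['gripper_width'])
w=wrist(); save(w,'w5.png')
```

```text
[39.1 13.3] 0.035678096575690585 [ 1.39264215 -0.04134772  0.44045444] 0.00504375197693843
```

View pics/w5.png

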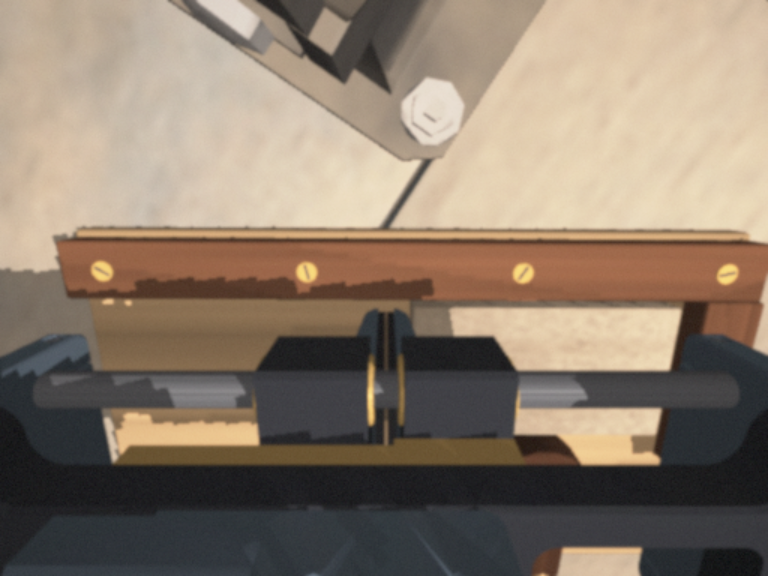

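The blank lies flush along the fence, from column 412 to 680. The stop's top edge is at about 705, so some 15 mm is left, as predicted. I'll continue.

play_rows(
  increments="0 0.005 0 0 0 0; 0 0.005 0 0 0 0; 0 0.004 0 0 0 0; 0 0.002 0 0 0 0; 0 0 0 0 0 0",
)

```text
time: 14.32
tcp_pos: [0.5127, -0.0321, 0.0357]
orientation: [-0.0, 0.104, 0.995, 0.0]
force: [0.1, 0.1, -0.6]
gripper_width: 0.004
finger_force: 0.0
```

play_rows(
  increments="0 0.0015 0 0 0 0; 0 0.0015 0 0 0 0; 0 0 0 0 0 0",
)

```text
time: 14.7
tcp_pos: [0.5132, -0.0298, 0.0357]
orientation: [0.0, 0.104, 0.995, -0.0]
force: [-0.4, -0.2, -0.0]
gripper_width: 0.008
finger_force: 0.0
```

Run:
```python
from h import *
T=tool(); s=read_state(); print(b(T[:2,3]),T[2,3],s['force'],s['gripper_width'])
```

```text
[39.  -1.7] 0.03574374187547293 [-0.39306817 -0.20756113 -0.01271245] 0.008183142275404058
```

play_rows(
  increments="0 0.0012 0 0 0 0; 0 0.0012 0 0 0 0; 0 0 0 0 0 0",
)

```text
time: 15.08
tcp_pos: [0.5135, -0.0281, 0.0357]
orientation: [-0.0, 0.104, 0.995, -0.0]
force: [-0.8, -3.3, -0.1]
gripper_width: 0.006
finger_force: 1.4
```

play_rows(
  increments="0 0.0012 0 0 0 0; 0 0.0012 0 0 0 0; 0 0 0 0 0 0",
)

```text
time: 15.45
tcp_pos: [0.5136, -0.0277, 0.0358]
orientation: [-0.0, 0.104, 0.995, -0.001]
force: [-5.2, -24.5, 2.1]
gripper_width: 0.008
finger_force: 12.5
```

The blank is home against the stop. I'll back off, lift, and go over to the lever's −y side, looking on the way.

play_rows(
  increments="0 -0.013 0 0 0 0; 0 0 -0.05 0 0 0; 0 0 -0.06 0 0 0; -0.045 0.04 0 0 0 0; -0.05 0.045 0 0 0 0; -0.05 0.045 0 0 0 0; -0.04 0.036 0 0 0 0; 0 0 0 0 0 0; 0 0 0 0 0 0",
)

```text
time: 16.58
tcp_pos: [0.6833, 0.0629, 0.1232]
orientation: [-0.001, 0.104, 0.995, -0.0]
force: [0.3, -0.6, 0.4]
gripper_width: 0.005
finger_force: 0.0
```

Run:
```python
from h import *
import pickle
T=tool(); s=read_state(); print(s['time'],b(T[:2,3]),T[2,3],s['force'],s['gripper_width'])
w=wrist(); save(w,'w6.png'); pickle.dump(w,open('w6.pkl','wb'))
```

```text
16.575 [-108.3 -127.5] 0.12323261931296596 [ 0.25391818 -0.63508606  0.35855252] 0.004627304481511497
```

View pics/w6.png

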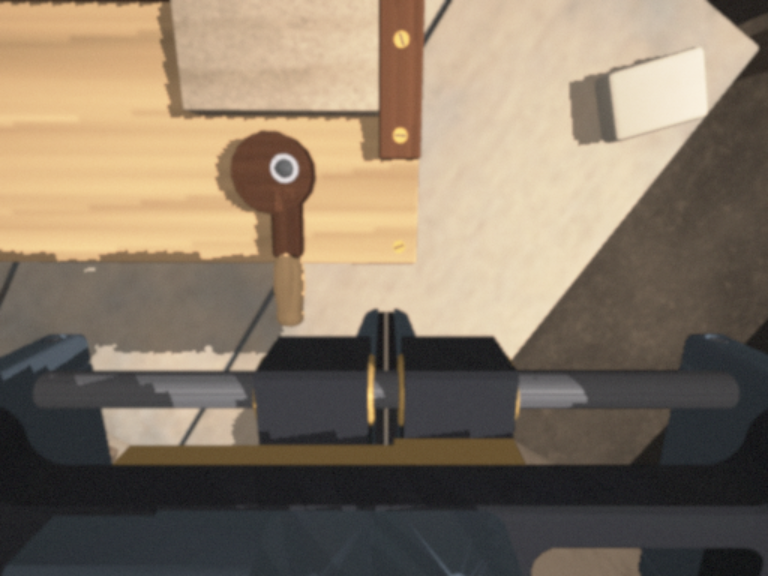

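The blank sits against both the stop and the fence. The lever is still open, with its end at (288,322), clear of the fingers at (385,330). I'll descend beside it.

play_rows(
  increments="0 0 0.035 0 0 0; 0 0 0.04 0 0 0; 0 0 0.025 0 0 0; 0 -0.01 0.0095 0 0 0; 0 -0.015 0 0 0 0; 0 -0.012 0 0 0 0; 0 0 0 0 0 0; 0 0 0 0 0 0",
)

```text
time: 17.62
tcp_pos: [0.6782, 0.0341, 0.0366]
orientation: [0.0, 0.104, 0.995, 0.0]
force: [-0.0, 0.7, -0.4]
gripper_width: 0.003
finger_force: 0.0
```

Run:
```python
from h import *
T=tool(); s=read_state(); print(s['time'],b(T[:2,3]),T[2,3],s['force'],np.round(s['q'],2))
```

```text
17.625 [-109.3  -98.3] 0.0366322487192446 [-0.02346191  0.6559888  -0.40997466] [-0.04  0.78  1.37  0.    0.99 -1.4 ]
```

play_rows(
  increments="-0.003 -0.0102 0 0 0 0.191; -0.003 -0.0102 0 0 0 0.191; -0.003 -0.0102 0 0 0 0.191; -0.003 -0.0102 0 0 0 0.191; -0.003 -0.0102 0 0 0 0.191; -0.003 -0.0102 0 0 0 0.191; -0.003 -0.0102 0 0 0 0.191; -0.003 -0.0102 0 0 0 0.191; -0.003 -0.0102 0 0 0 0.191; -0.003 -0.0102 0 0 0 0.191; -0.003 -0.0102 0 0 0 0.191; 0 0 0 0 0 0",
)

```text
time: 19.12
tcp_pos: [0.6415, -0.047, 0.0364]
orientation: [0.0, 0.608, 0.794, 0.0]
force: [0.5, 1.0, 0.4]
gripper_width: 0.002
finger_force: 0.0
```

```bash
cat >> h.py <<'E'
def st():
    T=tool(); s=read_state(); yaw=np.degrees(np.arctan2(T[1,0],T[0,0])); f=T[:3,:3].T@np.array(s['force'])
    rel=T[:3,:3].T@np.append(RB@np.array([-.029,-.070])+TB-T[:2,3],0)*1000
    print(s['time'],b(T[:2,3]),T[2,3].round(4),'turn',np.radians(168.1-yaw).round(3),'f tool',f.round(1),'tcp rel pivot (tool)',-rel[:2].round(1),np.round(s['q'],2))
E
python3 -c "
from h import *
st()"
```

```text
19.125 [-90.1 -11.3] 0.0364 turn 1.1 f tool [ 0.8  0.7 -0.4] tcp rel pivot (tool) [-80.   27.9] [-0.17  0.74  1.47 -0.    0.93 -0.43]
```

play_rows(
  increments="-0.0015 -0.005 0 0 0 0.0955; -0.0015 -0.005 0 0 0 0.0955; -0.0015 -0.005 0 0 0 0.0955; 0 0 0 0 0 0",
)

```text
time: 19.62
tcp_pos: [0.6309, -0.0528, 0.0363]
orientation: [0.0, 0.665, 0.747, 0.0]
force: [0.8, 0.2, -0.1]
gripper_width: 0.002
finger_force: 0.2
```

```bash
python3 -c "
from h import *
st()"
```

```text
19.625 [-80.9  -3.5] 0.0363 turn 1.248 f tool [0.1 0.8 0.1] tcp rel pivot (tool) [-79.6  28.1] [-0.18  0.73  1.5   0.    0.91 -0.29]
```

play_rows(
  increments="-0.0015 -0.005 0 0 0 0.0955; -0.0015 -0.005 0 0 0 0.0955; 0 0 0 0 0 0",
)

```text
time: 20.0
tcp_pos: [0.6229, -0.056, 0.0362]
orientation: [0.0, 0.702, 0.712, 0.0]
force: [1.0, 0.2, 0.8]
gripper_width: 0.004
finger_force: 0.1
```

```bash
python3 -c "
from h import *
st()"
```

```text
20.0 [-73.8   1.3] 0.0362 turn 1.348 f tool [ 0.2  1.  -0.8] tcp rel pivot (tool) [-79.4  27.9] [-0.19  0.72  1.52  0.    0.9  -0.2 ]
```

play_rows(
  increments="-0.0015 -0.005 0 0 0 0.0955; 0 0 0 0 0 0",
)

```text
time: 20.25
tcp_pos: [0.6192, -0.0573, 0.0362]
orientation: [0.0, 0.719, 0.695, 0.0]
force: [2.2, -0.4, -0.5]
gripper_width: 0.004
finger_force: 0.9
```

play_rows(
  increments="-0.0015 -0.005 0 0 0 0.0955; 0 0 0 0 0 0",
)

```text
time: 20.5
tcp_pos: [0.6158, -0.0585, 0.0363]
orientation: [0.001, 0.737, 0.676, 0.001]
force: [4.4, -0.1, -0.7]
gripper_width: 0.002
finger_force: 2.2
```

```bash
python3 -c "
from h import *
st()
c=camera('top')
cv2.imwrite('pics/t7c.png',cv2.resize(c['img'][140:270,170:330,::-1],None,fx=4,fy=4,interpolation=cv2.INTER_CUBIC))"
```

```text
20.5 [-67.3   5.2] 0.0363 turn 1.448 f tool [0.3 4.4 0.7] tcp rel pivot (tool) [-79.3  28.8] [-0.19  0.72  1.54  0.    0.88 -0.11]
```

View pics/t7c.png

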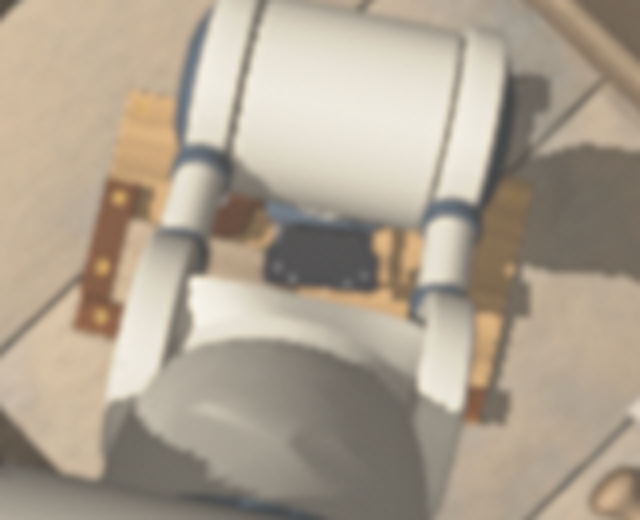

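The arm now hides most of the work. The stop, the blank's left end and the cam still look in place at (110–230,180–320). The force is rising as the squeeze begins, so I'll go on in small steps.

play_rows(
  increments="-0.0008 -0.0026 0 0 0 0.048; 0 0 0 0 0 0",
)

```text
time: 20.8
tcp_pos: [0.6141, -0.059, 0.0364]
orientation: [0.001, 0.745, 0.667, 0.001]
force: [6.8, -1.2, -2.2]
gripper_width: 0.002
finger_force: 3.3
```

play_rows(
  increments="-0.0008 -0.0026 0 0 0 0.048; 0 0 0 0 0 0",
)

```text
time: 21.05
tcp_pos: [0.6127, -0.0595, 0.0365]
orientation: [0.001, 0.753, 0.658, 0.001]
force: [10.6, -0.5, -4.0]
gripper_width: 0.005
finger_force: 4.8
```

play_rows(
  increments="-0.0008 -0.0026 0 0 0 0.048; 0 0 0 0 0 0",
)

```text
time: 21.3
tcp_pos: [0.6111, -0.06, 0.0367]
orientation: [0.002, 0.762, 0.648, 0.002]
force: [12.6, -0.9, -3.7]
gripper_width: 0.007
finger_force: 5.9
```

```bash
python3 -c "
from h import *
st()"
```

```text
21.3 [-63.    7.6] 0.0367 turn 1.524 f tool [ 1.2 12.6  3.8] tcp rel pivot (tool) [-79.2  30.3] [-0.2   0.71  1.55  0.    0.87 -0.03]
```

play_rows(
  increments="0 -0.0026 0 0 0 0; 0 0 0 0 0 0",
)

```text
time: 21.55
tcp_pos: [0.6092, -0.0599, 0.0368]
orientation: [0.002, 0.761, 0.648, 0.002]
force: [12.9, -5.3, -5.6]
gripper_width: 0.002
finger_force: 6.1
```

play_rows(
  increments="0 -0.0026 0 0 0 0; 0 0 0 0 0 0",
)

```text
time: 21.8
tcp_pos: [0.607, -0.0598, 0.0368]
orientation: [0.002, 0.761, 0.648, 0.001]
force: [10.0, -7.0, -2.0]
gripper_width: 0.003
finger_force: 5.5
```

play_rows(
  increments="0 -0.0026 0 0 0 0; 0 0 0 0 0 0",
)

```text
time: 22.05
tcp_pos: [0.6062, -0.0598, 0.0371]
orientation: [0.003, 0.761, 0.648, 0.002]
force: [15.8, -7.6, -6.7]
gripper_width: 0.007
finger_force: 8.1
```

```bash
python3 -c "
from h import *
st()"
```

```text
22.05 [-58.2   8.5] 0.0371 turn 1.523 f tool [-4.9 16.7  6.8] tcp rel pivot (tool) [-79.8  25.4] [-0.2   0.7   1.57 -0.    0.86 -0.04]
```

play_rows(
  increments="-0.0003 -0.0026 0 0 0 0; -0.0003 -0.0026 0 0 0 0; 0 0 0 0 0 0; 0 0 0 0 0 0",
)

```text
time: 22.55
tcp_pos: [0.6029, -0.0598, 0.0374]
orientation: [0.004, 0.761, 0.648, 0.003]
force: [19.5, -8.4, -3.3]
gripper_width: 0.006
finger_force: 9.6
```

```bash
python3 -c "
from h import *
st()"
```

```text
22.55 [-54.9   9.2] 0.0374 turn 1.523 f tool [-5.1 20.5  3.5] tcp rel pivot (tool) [-80.3  22.2] [-0.2   0.7   1.58 -0.    0.85 -0.04]
```

Firmly squeezed. I'll back off gently, lift, and check by measurement.

play_rows(
  increments="0 0.004 0 0 0 0; 0 0.01 0 0 0 0; 0 0.02 0 0 0 0; 0 0.01 -0.03 0 0 0; 0 0 -0.05 0 0 0; 0 0 -0.06 0 0 0; 0 0 -0.06 -0 0 -0.35; 0 0.02 0 0 0 -0.35; 0 0.02 0 0 0 -0.35; 0 0.02 0 0 0 -0.35; 0 0 0 0 0 -0.35; 0 0 0 0 0 -0.35; 0 0 0 0 0 -0.35; 0 0 0 0 0 -0.35; 0 0 0 0 0 -0.1; 0 0 0 0 0 0; 0 0 0 0 0 0",
)

```text
time: 24.68
tcp_pos: [0.6791, -0.0544, 0.1959]
orientation: [-0.0, 0.108, 0.994, 0.0]
force: [-0.3, 0.1, 0.7]
gripper_width: 0.005
finger_force: 0.0
```

Run:
```python
from h import *
st(); w=wrist()
for n,z in [('blank_center',.034),('lever_tip',.03),('cam_pivot',.034),('corner',.012)]:
    for r in finder.recognise(n,w)[:1]: print(n,r['conf'],np.round(r['uv'],0),b(at(w,r['uv'],z)))
import pickle; pickle.dump(w,open('w8.pkl','wb'))
# blank edges: predicted seated outline, light-vs-edge check along rows across blank/fence and blank/stop
bw=lambda x,y,z:np.append(RB@np.array([x,y])/1000+TB,z)
g=cv2.cvtColor(w['img'],cv2.COLOR_RGB2HSV)
for nm,L in [('far edge/cam x at y=-30',[(x,-30) for x in range(-16,20,2)]),('fence x at y=-70',[(x,-70) for x in range(46,80,2)]),('stop y at x=30',[(30,y) for y in range(-145,-105,2)]),('+y end at x=30',[(30,y) for y in range(-30,0,2)])]:
    print(nm,[(p[0] if p[1] in(-30,-70) and 'x at y' in nm else p[1],*(int(v) for v in g[tuple(proj(w,bw(*p,.034)).round().astype(int)[::-1])][1:])) for p in L])
```

```text
24.675 [-128.4  -11.8] 0.1959 turn 0.008 f tool [ 0.3  0.  -0.7] tcp rel pivot (tool) [-99.9 -57.4] [-0.17  0.61  1.23  0.    1.3  -1.52]
blank_center 0.87 [309.  31.] [ 33.5 -68.1]
cam_pivot 0.63 [220.  84.] [-17.6  27.1]
corner 0.79 [221.  85.] [-15.8  28.9]
far edge/cam x at y=-30 [(-16, 103, 134), (-14, 102, 133), (-12, 105, 141), (-10, 106, 154), (-8, 103, 222), (-6, 100, 229), (-4, 104, 223), (-2, 106, 140), (0, 72, 78), (2, 69, 115), (4, 68, 195), (6, 70, 198), (8, 69, 197), (10, 70, 196), (12, 71, 195), (14, 70, 189), (16, 72, 184), (18, 72, 181)]
fence x at y=-70 [(46, 72, 202), (48, 70, 203), (50, 68, 210), (52, 69, 207), (54, 69, 210), (56, 70, 209), (58, 71, 204), (60, 70, 201), (62, 91, 163), (64, 48, 59), (66, 44, 58), (68, 38, 54), (70, 41, 56), (72, 44, 58), (74, 52, 59), (76, 46, 61), (78, 53, 63)]
stop y at x=30 [(-145, 104, 147), (-143, 128, 133), (-141, 136, 129), (-139, 137, 138), (-137, 140, 131), (-135, 135, 127), (-133, 134, 129), (-131, 137, 130), (-129, 131, 132), (-127, 131, 128), (-125, 107, 152), (-123, 81, 191), (-121, 68, 224), (-119, 67, 223), (-117, 65, 225), (-115, 64, 223), (-113, 68, 221), (-111, 69, 218), (-109, 69, 218), (-107, 68, 219)]
+y end at x=30 [(-30, 69, 197), (-28, 68, 198), (-26, 69, 193), (-24, 69, 193), (-22, 70, 190), (-20, 67, 190), (-18, 68, 190), (-16, 68, 183), (-14, 86, 125), (-12, 102, 115), (-10, 107, 114), (-8, 105, 114), (-6, 103, 114), (-4, 102, 117), (-2, 102, 115)]
```

Run:
```python
from h import *
import pickle
w=pickle.load(open('w8.pkl','rb')); g=cv2.cvtColor(w['img'],cv2.COLOR_RGB2HSV)
bw=lambda x,y,z:np.append(RB@np.array([x,y])/1000+TB,z)
for r in (60,80,93):
    print(r,[(round(a,2),*map(int,g[tuple(proj(w,bw(-29-r*np.cos(a),-70+r*np.sin(a),.03)).round().astype(int)[::-1])])) for a in np.arange(1.2,1.9,.05)])
```

```text
60 [(np.float64(1.2), 15, 105, 214), (np.float64(1.25), 16, 105, 214), (np.float64(1.3), 16, 104, 224), (np.float64(1.35), 16, 108, 219), (np.float64(1.4), 18, 97, 240), (np.float64(1.45), 20, 94, 245), (np.float64(1.5), 21, 90, 248), (np.float64(1.55), 19, 98, 242), (np.float64(1.6), 16, 105, 218), (np.float64(1.65), 16, 102, 225), (np.float64(1.7), 17, 103, 230), (np.float64(1.75), 17, 102, 229), (np.float64(1.8), 17, 100, 232), (np.float64(1.85), 17, 101, 229)]
80 [(np.float64(1.2), 17, 99, 233), (np.float64(1.25), 15, 105, 219), (np.float64(1.3), 16, 107, 212), (np.float64(1.35), 16, 108, 206), (np.float64(1.4), 17, 106, 223), (np.float64(1.45), 18, 102, 236), (np.float64(1.5), 19, 99, 240), (np.float64(1.55), 17, 105, 225), (np.float64(1.6), 16, 104, 219), (np.float64(1.65), 17, 103, 230), (np.float64(1.7), 17, 104, 228), (np.float64(1.75), 16, 100, 231), (np.float64(1.8), 16, 103, 225), (np.float64(1.85), 16, 105, 224)]
93 [(np.float64(1.2), 18, 102, 230), (np.float64(1.25), 17, 101, 232), (np.float64(1.3), 16, 105, 219), (np.float64(1.35), 15, 106, 205), (np.float64(1.4), 16, 108, 211), (np.float64(1.45), 19, 96, 245), (np.float64(1.5), 19, 98, 242), (np.float64(1.55), 16, 110, 207), (np.float64(1.6), 18, 100, 234), (np.float64(1.65), 17, 103, 228), (np.float64(1.7), 17, 102, 228), (np.float64(1.75), 17, 101, 229), (np.float64(1.8), 16, 103, 223), (np.float64(1.85), 16, 100, 229)]
```

The lever stands at about 1.48 rad, hardly sprung back from 1.52, so the cam is holding. The blank measures x 2 to 62 and y −125 to −15, which is seated. Handing in.

```bash
python3 -c "
from h import *
print(ticket.sign_off())"
```

```text
the job is handed in; nothing more can be done
None
```

I handed the job in, and no verdict came back. The blank measured home in the corner, flush with fence and stop, the cam lever stayed at about 1.48 rad after release, and I saw no bystander disturbed; I could not measure the cam's pressing force directly.

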